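# Take the nozzle off the tub rinser's quick coupling

## Robot

A 7-joint arm with a two-finger parallel gripper is mounted at the origin on the work surface. World frame = base frame: x ahead of the robot, y to its left, z up, the work surface at z = 0. Lengths are in mm, angles in rad, forces in N, time in s.
With the tool pointing down it reaches from about 400 to 925 mm from the base axis. Payload 5.6 kg.
Tool frame: the origin (TCP) lies at the very end of the fingers, on their centre line; the grasp point (between the pads) lies arm.pinch_z behind it (arm.pinch_z is the distance from the TCP to the grasp point, in mm); y points along the fingers, z is the direction in which the jaws open and shut, and the axes are right-handed (so a half turn about y gives the same grasp; the last joint's range is limited). The gripper opens to 85 mm and grips with 20 to 120 N. Pads are 22 mm wide; open, the fingers measure 114 mm over their backs; the gripper's body (76 mm by 85 mm) begins 54 mm behind the grasp point. The pads swing forward as they close: fully open they stand 13 mm farther back than shut.
Start: joints at [1.072, 0.468, -0.012, 1.603, 0.006, 1.071, -0.056], TCP at [286.08, -583.667, 231.29] pointing down, gripper open.
Joint ranges: [-2.53, 2.53], [-0.31, 2.02], [-1.57, 1.55], [0.28, 2.44], [-1.29, 4.43], [0.15, 1.84], [-2.92, 2.92]. Speed limits (rad/s): [2.57, 2.57, 3.14, 3.14, 3.14, 3.14, 3.14].

## Interface

Orientations are given as a unit quaternion [x, y, z, w].
In Python, from rig import monitor, cams, arm gives the robot as it stands.
- The arm moves only by the tool arm_command, never from a script. Its argument "targets" is a list of rows, each an object with "grip": the finger opening in m, from 0 to 0.0854; "translation": the shift along the tool's x, y, z in m, a list of three; "twist": the turn about the tool's y in degrees. A call has 1 to 12 rows; each row is the pose to reach, as a shift and turn from the pose commanded when the call began, along the tool's axes at that moment; what a row does not reach only later rows make up. A row lasts 1/12 s, in which the tool goes at most 41.7 mm and 7.16 degrees, less where a joint would pass 70% of its speed; a pose out of reach is approached as far as the arm can. A call with a gripper value outside its range is refused whole. The fingers move at their own pace and stop on an object; "grip_force" is the grip in N (left out, the last holds). Time passes only in rows, so rows that repeat a pose let the fingers close. It gives the time, the measured TCP pose, the force and the opening at its end, in the units of the state.
- monitor.read_state(): the state, without advancing time (a new reading comes with each control period).
- cams.read_camera(name): name is "scene" or "top" or "wrist"; returns a dict with "pixels" (400x640x3 uint8, red, green, blue), "range_z" (400x640 float32, mm along the optical axis (not along the pixel's ray), 0 where there is no reading), "mtx" (3x3 intrinsics, pixels), "k1" (the pictures are not rectified: a ray, as slopes to the right and down, at radius r is drawn at 1 + k1 r^2 times it, then the intrinsics apply), "position" and "attitude" of the camera in the world. Camera axes: x right, y up, looking along -z (the intrinsics and any distortion apply to the point x, -y, -z); pixel columns grow to the right and rows downward; lengths in mm; the calibration is good to about 2 mm. A picture is of the moment at which its call begins.
- arm.sign_off(): hands the job in, once; it reports no verdict.
The state is a dict: "clock": time; "joint_positions": joint angles; "dq": joint speeds; "tau": joint torques, N m; "tool_pos": TCP position; "ee_rot": TCP orientation; "wrist_force": force on the tool from outside, world axes, zero at the start; "torque": the same for the moment, N m; "opening": finger opening in mm.
Only numpy, scipy, OpenCV 4.12 (cv2) and the standard library are available. Lean on these libraries where they do the work, as an engineer would, in place of code of your own. Each camera call takes 0.05 s, during which the arm holds its last target.

## Task

Take the spray nozzle off the tub rinser for descaling: push the coupling's sprung sleeve down (back) without ramming it, draw the nozzle up out of the coupling without wrenching it, and let the sleeve spring up again. Then stand the nozzle, tail down, all the way in the empty hole of the white nozzle rack, let go of it, and leave the other nozzle in the rack alone.

Things in the scene. Friction and masses are not known exactly. Their poses are not given: they have to be found in the camera images.
- rinser: Tub rinser: fixed flat metal drip base 150 x 130 x 35 mm with an upright quick coupling in its middle. Origin: centre of the underside, on the table; z up. On the vertical axis through it: brass tube, 28 mm outside, bore 20 mm, around it the sprung steel sleeve. Push down with the tips of open fingers that straddle the nozzle; then close on the nozzle and draw it up.
- sleeve_mark (a point): Point on the axis at the sleeve's lower end; moves with it. Clamped on the sleeve is a push collar: ribbed, on top a flat flange 64 mm wide, 6 mm thick, hole 26 mm. At rest its top is 92 mm over the table, give or take 10 mm: it varies and is not measured, so feel for it. Sleeve and collar slide down 12 mm to a hard stop, on a spring: 4 N to start, 0.7 N more per mm. 25 N damages it.
- sleeve_home (a point): Fixed: where sleeve_mark is when the sleeve is up, 60 mm over the table (tube top: 69 mm, bore floor: 45 mm). Pawls lock the nozzle unless the sleeve is down 7.5 mm or more when the nozzle starts to rise. Once 3 mm up, its tail keeps the pawls open (5 to 10 N of drag), so the sleeve may follow the fingers up; when the tail leaves, the sleeve snaps up by itself.
- nozzle_mid (a point): Centre, half-way up, of the nozzle to be taken off: loose upright steel rod, 83 mm long, 160 g, z up towards its head. Tail 18 mm wide, 30 mm long, with a groove 8 to 16 mm from its end; above it a plain shank 22 mm wide. Coupled, its tail end stands on the bore floor, the top is 128 mm over the table; it leaves the tube after 24 mm of rise. More than 40 N on it in the coupling harms it.
- rack: Nozzle rack: fixed white plastic block 80 x 170 x 45 mm (x, y, z), origin at the centre of its underside on the table. Two round holes, 22 mm wide, 28 mm deep, 2 mm chamfer, at y = +45 mm (empty) and y = -45 mm (holding the other nozzle). It stands at any yaw, to the left or right of the rinser.
- empty_hole (a point): Centre of the mouth of the rack's empty hole, at its top face, 45 mm over the table; the hole's floor is 28 mm below. A nozzle standing in it has its centre 13.5 mm above this point.
- spare_mid (a point): Centre, half-way up, of the other nozzle: same shape, loose, upright in the rack's other hole, 90 mm from the empty one. Leave it alone.

How it is judged:
By the outcome, as a careful person would: the job done as asked, in the order asked, and still so for the second after the job is handed in, with the robot touching nothing.
It also fails if it takes over 53 s, if anything falls off the work surface, if the arm or the gripper's body presses on something with over 40 N, if the wrist force passes 120 N, or if a joint passes its speed limit or range.

## Working session

There is one attempt and no reset: what is moved stays moved. The work goes in short steps, Python scripts to look and compute and a tool call to move; the robot and the scene stay as the last step left them, time stands still between calls to the robot, and variables do not carry over. Pictures are saved under pics/ and viewed, and the job is handed in when it is done.

Besides the shell and the picture viewer there is one more tool, called by a JSON object that holds its "op" and its "data", one argument or row to a line. arm_command: Moves the arm, as the interface text tells. Its arguments: {"type":"object","properties":{"targets":{"type":"array","items":{"type":"object","properties":{"grip":{"type":"number"},"translation":{"type":"array","items":{"type":"number"}},"twist":{"type":"number"}}}},"grip_force":{"type":"number"}},"required":["targets"]}

```bash
ls; mkdir -p pics; cat > h.py <<'E'
import numpy as np, cv2
from scipy.spatial.transform import Rotation as R
def save(c,fn): cv2.imwrite('pics/'+fn,cv2.cvtColor(c['pixels'],cv2.COLOR_RGB2BGR))
def ray(c,u,v):
    m=np.array(c['mtx']); k=c['k1']
    xd=(u-m[0,2])/m[0,0]; yd=(v-m[1,2])/m[1,1]
    x,y=xd,yd
    for _ in range(20):
        s=1+k*(x*x+y*y); x,y=xd/s,yd/s
    return np.array(c['position'],float), R.from_quat(c['attitude']).apply([x,-y,-1.0])
def onz(c,u,v,z):
    p,d=ray(c,u,v); return p+d*(z-p[2])/d[2]
def depth_pts(c,us,vs):
    out=[]
    for u,v in zip(us,vs):
        p,d=ray(c,u,v); out.append(p+d*c['range_z'][v,u])
    return np.array(out)
E
python3 - <<'E'
from rig import monitor, cams, arm
from h import *
import pickle
print(monitor.read_state(), arm.pinch_z)
for n in ('scene','top','wrist'):
    c=cams.read_camera(n); save(c,n+'0.png'); pickle.dump(c,open(n+'0.pkl','wb'))
    print(n,c['mtx'],c['k1'],c['position'],c['attitude'])
E
```

```text
pics
{'clock': 0.0, 'joint_positions': array([ 1.07199639,  0.4683807 , -0.01161359,  1.60364997,  0.0060091 ,
        1.07137886, -0.05628202]), 'dq': array([-1.09565235e-03, -1.73472283e-04,  1.63341058e-03, -3.59524674e-05,
        1.17689559e-03,  4.83937179e-04, -2.12220161e-03]), 'tau': array([-5.67425868e-04, -5.32371962e+01,  2.13455484e-02, -2.51294142e+01,
        1.14493349e-02,  7.87993631e-03,  1.74855415e-06]), 'tool_pos': array([ 285.8103269 , -583.16171059,  230.3251357 ]), 'ee_rot': array([-0.15993312,  0.68942753, -0.68822327,  0.15956132]), 'wrist_force': array([ 0.9319944 , -0.07183418, -0.01162654]), 'torque': array([ 0.00921435, -0.03094362, -0.01305612]), 'opening': 85.60128633583155} 18.700000000000003
scene [[388.87690272   0.         316.83822422]
 [  0.         388.87690272 199.09306651]
 [  0.           0.           1.        ]] 0.027275925079214898 [1003.4604692  -457.32012021  650.62938164] [0.39874791 0.15861019 0.32687703 0.842018  ]
top [[385.1617934    0.         323.98593003]
 [  0.         385.1617934  202.05209413]
 [  0.           0.           1.        ]] -0.041196495869028536 [436.48490317  22.29333089 766.47866838] [-0.0589122   0.05559066  0.70572648 -0.70383887]
wrist [[276.0486443    0.         324.34093524]
 [  0.         276.0486443  198.53883725]
 [  0.           0.           1.        ]] -0.025380353027963452 [ 347.25427721 -552.64007258  373.12138783] [-0.1169548   0.07380239 -0.52378053  0.84055264]
```

View pics/scene0.png

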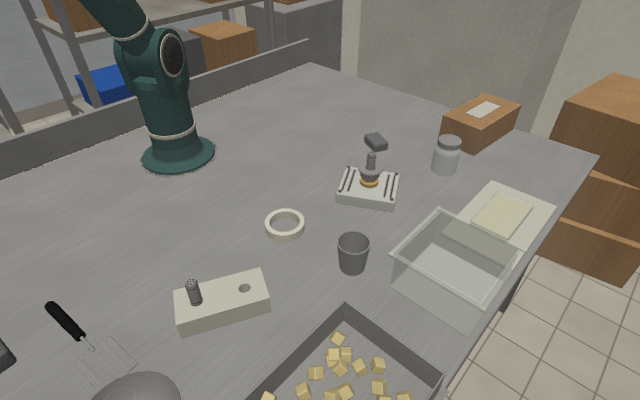

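View pics/top0.png

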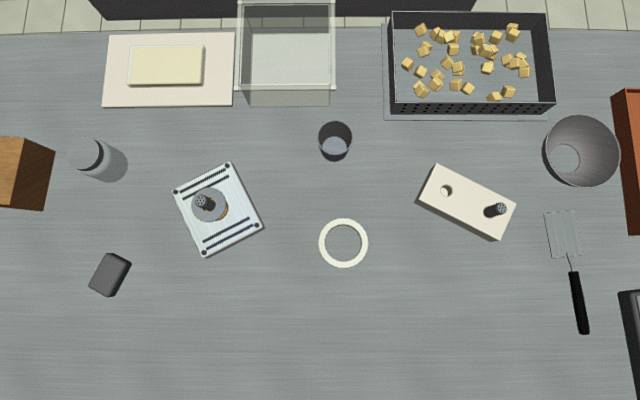

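View pics/wrist0.png

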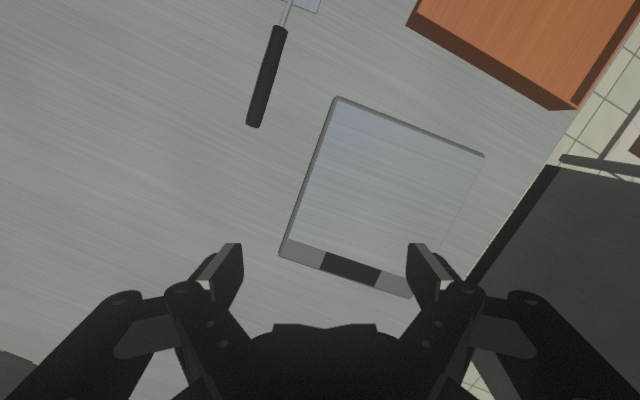

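Scene and top agree. In the top view the rinser base is at about (218,209) with the nozzle head at about (205,201). The white rack is at about (466,202), its empty hole at about (447,190) and the spare at about (492,210). The wrist view shows neither. Next I'll enlarge and measure.

```bash
python3 - <<'E'
import pickle
from h import *
c=pickle.load(open('top0.pkl','rb')); im=cv2.cvtColor(c['pixels'],cv2.COLOR_RGB2BGR)
a=cv2.resize(im[155:265,165:275],(400,400),interpolation=cv2.INTER_CUBIC)
b=cv2.resize(im[155:250,410:525],(400,330),interpolation=cv2.INTER_CUBIC); b=cv2.copyMakeBorder(b,0,70,0,0,cv2.BORDER_CONSTANT)
cv2.imwrite('pics/crop0.png',np.hstack([a,b]))
# masks by height
V,U=np.mgrid[0:400,0:640]
def box(u0,u1,v0,v1):
    vs,us=np.mgrid[v0:v1,u0:u1]; us=us.ravel();vs=vs.ravel()
    P=depth_pts(c,us,vs); return us,vs,P
us,vs,P=box(165,275,150,265)
print(np.histogram(P[:,2],bins=range(-10,150,10)))
m=abs(P[:,2]-128)<6; print('noz top',m.sum(),P[m].mean(0))
m=abs(P[:,2]-92)<9; print('collar',m.sum(),np.median(P[m],0),P[m].min(0),P[m].max(0), cv2.minEnclosingCircle(P[m][:,:2].astype(np.float32)))
m=abs(P[:,2]-35)<5; print('base',m.sum(),cv2.minAreaRect(P[m][:,:2].astype(np.float32)))
us,vs,P=box(405,530,150,250)
print(np.histogram(P[:,2],bins=range(-10,150,10)))
m=abs(P[:,2]-45)<4; print('rack',m.sum(),P[m].mean(0),cv2.minAreaRect(P[m][:,:2].astype(np.float32)))
m=P[:,2]>75; print('spare top',m.sum(),P[m].mean(0) if m.any() else '')
# rack white mask contour -> rays on z=45
hsv=cv2.cvtColor(im,cv2.COLOR_BGR2HSV)
for u,v in((447,190),(494,210)): print(onz(c,u,v,45))
print(onz(c,203,200,128), hsv[200,430],hsv[215,450])
E
```

```text
(array([3216, 4132,   95,   96, 4078,   43,    1,    8,   13,  718,   24,
         24,   25,  130,    2]), array([-10,   0,  10,  20,  30,  40,  50,  60,  70,  80,  90, 100, 110,
       120, 130, 140]))
noz top 127 [543.54167652 233.39077974 126.96613568]
collar 642 [539.82282367 229.27805492  84.56284822] [514.28795549 203.31735222  83.00473626] [574.78342138 265.95888923 100.73797289] ((544.5527954101562, 234.3546142578125), 31.91992950439453)
base 4078 ((543.6587524414062, 234.5384063720703), (150.48141479492188, 131.17259216308594), 27.931461334228516)
(array([2844, 5491,  188,  161,  172, 3377,   26,   21,   29,   28,   72,
         50,    0,    0,    0]), array([-10,   0,  10,  20,  30,  40,  50,  60,  70,  80,  90, 100, 110,
       120, 130, 140]))
rack 3352 [ 555.57722726 -244.47195589   45.34088665] ((555.7800903320312, -247.56039428710938), (170.99398803710938, 81.12100219726562), 62.593284606933594)
spare top 203 [ 513.8937151  -221.83388564  230.3524285 ]
[ 577.12105238 -209.82691838   45.        ]
[ 538.16069685 -297.95649725   45.        ]
[545.05519576 229.73563612 128.        ] [ 27  21 229] [ 20  28 164]
```

View pics/crop0.png

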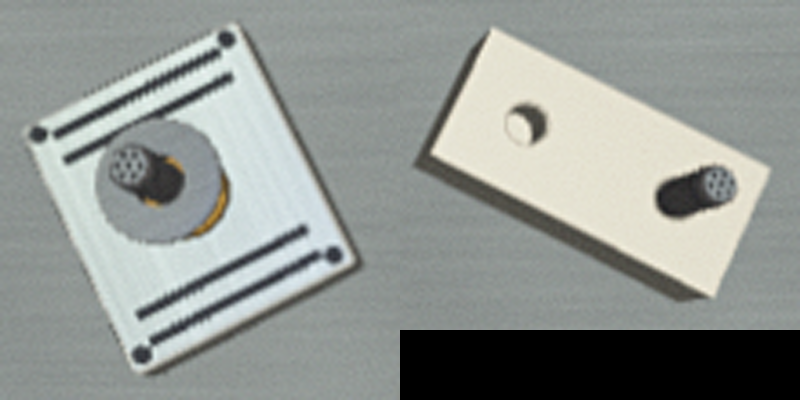

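```bash
python3 - <<'E'
from rig import monitor
from h import *
s=monitor.read_state(); r=R.from_quat(s['ee_rot'])
print(np.round(r.as_matrix(),4)); p=s['tool_pos']
for t in ([544,234.5,231],[544,234.5,150],[576.5,-208,200]): print(t, np.round(r.inv().apply(np.array(t)-p),1))
E
```

```text
[[-8.979e-01 -7.000e-04  4.401e-01]
 [-4.401e-01  1.200e-03 -8.979e-01]
 [ 1.000e-04 -1.000e+00 -1.400e-03]]
[544, 234.5, 231] [-5.917e+02  3.000e-01 -6.207e+02]
[544, 234.5, 150] [-591.7   81.3 -620.6]
[576.5, -208, 200] [-426.2   30.8 -209. ]
```

{"op": "arm_command", "data": {
  "targets": [
    {"grip":0.085,"translation":[-25,0,-26],"twist":0}
  ]
}}

```text
clock: 0.23
tool_pos: [293.9, -550.0, 230.2]
ee_rot: [0.158, -0.688, 0.691, -0.155]
wrist_force: [0.0, -0.4, 0.5]
opening: 85.1
```

I gave that row in mm by mistake, and the per-row cap limited it to about 40 mm in the right direction. From here I use metres.

{"op": "arm_command", "data": {
  "targets": [
    {"grip":0.085,"translation":[-0.028,0,-0.029],"twist":0},
    {"grip":0.085,"translation":[-0.056,0,-0.058],"twist":0},
    {"grip":0.085,"translation":[-0.084,0,-0.087],"twist":0},
    {"grip":0.085,"translation":[-0.112,0,-0.116],"twist":0},
    {"grip":0.085,"translation":[-0.14,0,-0.145],"twist":0},
    {"grip":0.085,"translation":[-0.168,0,-0.174],"twist":0},
    {"grip":0.085,"translation":[-0.196,0,-0.203],"twist":0},
    {"grip":0.085,"translation":[-0.224,0,-0.232],"twist":0},
    {"grip":0.085,"translation":[-0.252,0,-0.261],"twist":0},
    {"grip":0.085,"translation":[-0.28,0,-0.29],"twist":0},
    {"grip":0.085,"translation":[-0.308,0,-0.319],"twist":0},
    {"grip":0.085,"translation":[-0.336,0,-0.348],"twist":0}
  ]
}}

```text
clock: 1.23
tool_pos: [447.4, -81.8, 231.4]
ee_rot: [0.16, -0.689, 0.689, -0.16]
wrist_force: [1.3, -0.4, -0.1]
opening: 85.2
```

```bash
cat > go.py <<'E'
import sys
from rig import monitor
from h import *
s=monitor.read_state(); r=R.from_quat(s['ee_rot'])
t=np.array([float(a) for a in sys.argv[1:4]])
print(s['clock'],np.round(s['tool_pos'],1),'F',np.round(s['wrist_force'],1),'op',round(s['opening'],1))
print('delta tool mm',np.round(r.inv().apply(t-s['tool_pos']),1)); print(np.round(r.as_matrix(),3))
E
python3 go.py 544 234.5 200
```

```text
1.2333 [447.4 -81.8 231.4] F [ 1.3 -0.4 -0.1] op 85.2
delta tool mm [-225.9   31.3 -241.6]
[[-0.898  0.     0.44 ]
 [-0.44  -0.    -0.898]
 [-0.    -1.     0.   ]]
```

{"op": "arm_command", "data": {
  "targets": [
    {"grip":0.085,"translation":[-0.028,0,-0.029],"twist":0},
    {"grip":0.085,"translation":[-0.056,0,-0.059],"twist":0},
    {"grip":0.085,"translation":[-0.084,0,-0.088],"twist":0},
    {"grip":0.085,"translation":[-0.112,0,-0.118],"twist":0},
    {"grip":0.085,"translation":[-0.14,0,-0.147],"twist":0},
    {"grip":0.085,"translation":[-0.168,0,-0.177],"twist":0},
    {"grip":0.05,"translation":[-0.19,0,-0.2],"twist":0},
    {"grip":0.045,"translation":[-0.2,0,-0.212],"twist":0},
    {"grip":0.045,"translation":[-0.2,0,-0.212],"twist":0},
    {"grip":0.045,"translation":[-0.2,0,-0.212],"twist":0},
    {"grip":0.045,"translation":[-0.2,0,-0.212],"twist":0},
    {"grip":0.045,"translation":[-0.2,0,-0.212],"twist":0}
  ]
}}

```text
clock: 2.23
tool_pos: [533.6, 192.9, 231.1]
ee_rot: [0.159, -0.689, 0.689, -0.159]
wrist_force: [-0.1, 0.6, 0.3]
opening: 44.9
```

```bash
python3 go.py 544 234.5 180; python3 - <<'E'
from rig import cams
from h import *
import pickle
c=cams.read_camera('wrist'); save(c,'wrist1.png'); pickle.dump(c,open('wrist1.pkl','wb'))
E
```

```text
2.2333 [533.6 192.9 231.1] F [-0.1  0.6  0.3] op 44.9
delta tool mm [-27.6  51.  -32.9]
[[-0.899 -0.     0.438]
 [-0.438 -0.001 -0.899]
 [ 0.001 -1.     0.001]]
```

View pics/wrist1.png

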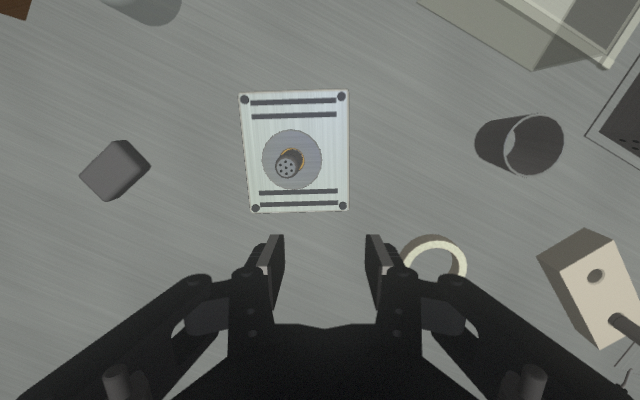

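Wrist view: nozzle head at about (287,164), collar centred at about (292,159), fingers symmetric about column 325. I'll cross-check the axis and the hole from this view and the scene view.

```bash
python3 - <<'E'
import pickle
from h import *
for nm,box,hb in (('wrist1',(230,360,80,225),(580,640,255,300)),('scene0',(325,410,140,215),None)):
    c=pickle.load(open(nm+'.pkl','rb'))
    vs,us=np.mgrid[box[2]:box[3],box[0]:box[1]]; us=us.ravel();vs=vs.ravel()
    P=depth_pts(c,us,vs)
    m=abs(P[:,2]-128)<4; print(nm,'top',m.sum(),P[m].mean(0),'px',us[m].mean(),vs[m].mean())
    m=(abs(P[:,2]-86)<7); Q=P[m]; print('collar',m.sum(),np.median(Q[:,2]),cv2.minEnclosingCircle(Q[:,:2].astype(np.float32)))
    m=abs(P[:,2]-35)<4; print('base',m.sum(),np.median(P[m][:,2]),cv2.minAreaRect(P[m][:,:2].astype(np.float32)))
c=pickle.load(open('scene0.pkl','rb'))
vs,us=np.mgrid[260:340,165:280]; us=us.ravel();vs=vs.ravel();P=depth_pts(c,us,vs)
m=abs(P[:,2]-45)<2.5; print('rack scene',m.sum(),cv2.minAreaRect(P[m][:,:2].astype(np.float32)))
c=pickle.load(open('wrist1.pkl','rb')); print('hole wrist',onz(c,596,275,45),c['position'])
c=pickle.load(open('scene0.pkl','rb')); print('hole scene',onz(c,244.5,288.5,45))
# dark hole ellipse in top
c=pickle.load(open('top0.pkl','rb')); print('hole top',onz(c,446.3,190.8,45))
# rack contour by white mask
im=c['pixels'][150:250,405:530]; g=cv2.cvtColor(im,cv2.COLOR_RGB2HSV)
m=((g[...,2]>190)).astype(np.uint8); cs,_=cv2.findContours(m,0,2); k=max(cs,key=cv2.contourArea)
Q=np.array([onz(c,a+405,b+150,45)[:2] for a,b in k[:,0]],np.float32); print(cv2.minAreaRect(Q))
E
```

```text
wrist1 top 394 [543.91823735 236.5718456  127.45836443] px 286.2335025380711 166.38071065989848
collar 2243 84.254554897503 ((543.318115234375, 236.65049743652344), 31.84913444519043)
base 9916 35.11822523751587 ((543.137939453125, 236.81259155273438), (150.33241271972656, 129.94505310058594), 28.074138641357422)
scene0 top 34 [544.5967565  234.03400039 127.32494663] px 370.7352941176471 153.6764705882353
collar 253 84.27392277261163 ((543.8076782226562, 235.99905395507812), 32.653263092041016)
base 1406 35.2328194868021 ((504.5453186035156, 309.697265625), (149.8073272705078, 303.2205810546875), 28.012096405029297)
rack scene 2773 ((554.6414794921875, -245.41415405273438), (170.14459228515625, 82.6594009399414), 61.81891632080078)
hole wrist [ 576.82050176 -205.3329036    45.        ] [595.03809426 223.68096903 373.75500187]
hole scene [ 578.53408904 -206.48749738   45.        ]
hole top [ 575.56625708 -208.39360097   45.        ]
((556.0618286132812, -248.46192932128906), (170.3050079345703, 80.11872863769531), 62.22535705566406)
```

{"op": "arm_command", "data": {
  "targets": [
    {"grip":0.045,"translation":[-0.0138,0.01,-0.017],"twist":0},
    {"grip":0.045,"translation":[-0.0277,0.03,-0.0339],"twist":0},
    {"grip":0.045,"translation":[-0.0277,0.05,-0.0339],"twist":0},
    {"grip":0.045,"translation":[-0.0277,0.07,-0.0339],"twist":0},
    {"grip":0.045,"translation":[-0.0277,0.085,-0.0339],"twist":0},
    {"grip":0.045,"translation":[-0.0277,0.09,-0.0339],"twist":0},
    {"grip":0.045,"translation":[-0.0277,0.09,-0.0339],"twist":0},
    {"grip":0.045,"translation":[-0.0277,0.09,-0.0339],"twist":0},
    {"grip":0.045,"translation":[-0.0277,0.09,-0.0339],"twist":0}
  ]
}}

```text
clock: 3.03
tool_pos: [544.4, 237.4, 142.6]
ee_rot: [-0.159, 0.689, -0.689, 0.16]
wrist_force: [0.0, -0.5, -0.3]
opening: 44.8
```

```bash
python3 go.py 543.7 235.5 110; python3 - <<'E'
from rig import cams
from h import *
import pickle
c=cams.read_camera('wrist'); save(c,'wrist2.png'); pickle.dump(c,open('wrist2.pkl','wb'))
P=depth_pts(c,*[a.ravel() for a in np.meshgrid(range(240,420),range(120,330))])
us,vs=[a.ravel() for a in np.meshgrid(range(240,420),range(120,330))]
m=abs(P[:,2]-127.5)<3; m&=np.hypot(P[:,0]-543,P[:,1]-235)<20; print('top',m.sum(),P[m].mean(0),us[m].mean(),vs[m].mean())
m=abs(P[:,2]-84)<5; print('collar',cv2.minEnclosingCircle(P[m][:,:2].astype(np.float32)),np.median(P[m][:,2]))
m=abs(P[:,2]-35)<4; print('base',cv2.minAreaRect(P[m][:,:2].astype(np.float32)),np.median(P[m][:,2]))
c=cams.read_camera('scene'); cv2.imwrite('pics/scene2.png',cv2.resize(cv2.cvtColor(c['pixels'][60:220,280:480],cv2.COLOR_RGB2BGR),None,fx=3,fy=3))
E
```

```text
3.0333 [544.4 237.4 142.6] F [ 0.  -0.5 -0.3] op 44.8
delta tool mm [ 1.5 32.6  1.4]
[[-0.898  0.002  0.439]
 [-0.439  0.001 -0.898]
 [-0.002 -1.     0.   ]]
top 748 [544.44088263 237.37306455 127.60714029] 325.3248663101604 235.42780748663102
collar ((543.3583984375, 236.68792724609375), 31.845117568969727) 84.26135512481123
base ((542.119384765625, 236.0787353515625), (146.7840118408203, 130.07460021972656), 27.60728645324707) 35.16195231612748
```

View pics/wrist2.png

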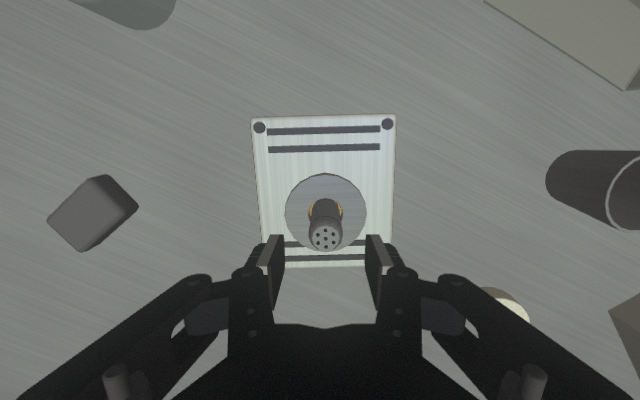

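View pics/scene2.png

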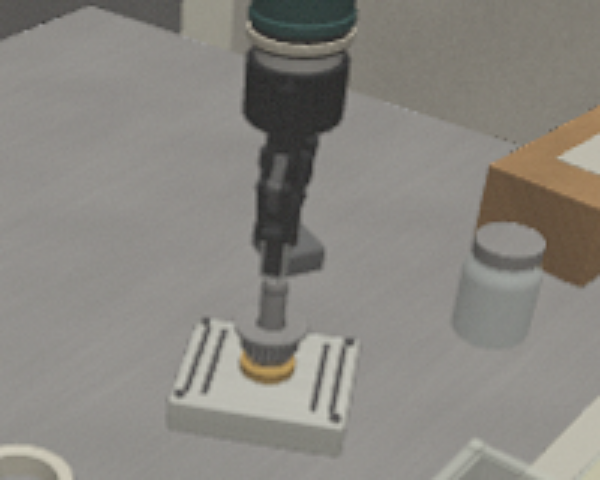

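Nozzle head is at column 325 and the fingers are centred at about 324.5, so the jaws are centred. The collar top reads 84 mm. Next I go down around the nozzle.

{"op": "arm_command", "data": {
  "targets": [
    {"grip":0.04,"translation":[0,0.008,0],"twist":0},
    {"grip":0.04,"translation":[0,0.018,0],"twist":0},
    {"grip":0.04,"translation":[0,0.028,0],"twist":0},
    {"grip":0.04,"translation":[0,0.036,0],"twist":0},
    {"grip":0.04,"translation":[0,0.042,0],"twist":0},
    {"grip":0.04,"translation":[0,0.045,0],"twist":0},
    {"grip":0.04,"translation":[0,0.047,0],"twist":0},
    {"grip":0.04,"translation":[0,0.048,0],"twist":0},
    {"grip":0.04,"translation":[0,0.048,0],"twist":0},
    {"grip":0.04,"translation":[0,0.048,0],"twist":0}
  ]
}}

```text
clock: 3.97
tool_pos: [543.8, 237.5, 93.6]
ee_rot: [-0.16, 0.689, -0.689, 0.16]
wrist_force: [-0.4, 0.7, -0.4]
opening: 39.8
```

{"op": "arm_command", "data": {
  "targets": [
    {"grip":0.04,"translation":[0,0.001,0],"twist":0},
    {"grip":0.04,"translation":[0,0.002,0],"twist":0},
    {"grip":0.04,"translation":[0,0.003,0],"twist":0},
    {"grip":0.04,"translation":[0,0.004,0],"twist":0},
    {"grip":0.04,"translation":[0,0.005,0],"twist":0},
    {"grip":0.04,"translation":[0,0.006,0],"twist":0},
    {"grip":0.04,"translation":[0,0.006,0],"twist":0}
  ]
}}

```text
clock: 4.55
tool_pos: [543.4, 237.3, 87.0]
ee_rot: [0.16, -0.689, 0.689, -0.16]
wrist_force: [-0.1, -0.4, 0.6]
opening: 40.0
```

{"op": "arm_command", "data": {
  "targets": [
    {"grip":0.04,"translation":[0,0.001,0],"twist":0},
    {"grip":0.04,"translation":[0,0.002,0],"twist":0},
    {"grip":0.04,"translation":[0,0.003,0],"twist":0},
    {"grip":0.04,"translation":[0,0.003,0],"twist":0}
  ]
}}

```text
clock: 4.88
tool_pos: [543.4, 237.3, 84.0]
ee_rot: [0.16, -0.689, 0.689, -0.16]
wrist_force: [0.0, 0.0, -0.4]
opening: 39.9
```

{"op": "arm_command", "data": {
  "targets": [
    {"grip":0.04,"translation":[0,0.001,0],"twist":0},
    {"grip":0.04,"translation":[0,0.002,0],"twist":0},
    {"grip":0.04,"translation":[0,0.002,0],"twist":0}
  ]
}}

```text
clock: 5.13
tool_pos: [543.7, 237.4, 82.5]
ee_rot: [0.16, -0.689, 0.689, -0.16]
wrist_force: [-0.5, -1.2, 3.9]
opening: 40.4
```

Contact at TCP z ≈ 82.5, at about the 4 N preload. Next I press about 8.5 mm.

{"op": "arm_command", "data": {
  "targets": [
    {"grip":0.04,"translation":[0,0.001,0],"twist":0},
    {"grip":0.04,"translation":[0,0.002,0],"twist":0},
    {"grip":0.04,"translation":[0,0.003,0],"twist":0},
    {"grip":0.04,"translation":[0,0.004,0],"twist":0},
    {"grip":0.04,"translation":[0,0.005,0],"twist":0},
    {"grip":0.04,"translation":[0,0.006,0],"twist":0},
    {"grip":0.04,"translation":[0,0.0065,0],"twist":0},
    {"grip":0.04,"translation":[0,0.0065,0],"twist":0},
    {"grip":0.04,"translation":[0,0.0065,0],"twist":0}
  ]
}}

```text
clock: 5.88
tool_pos: [543.7, 237.5, 76.5]
ee_rot: [0.16, -0.689, 0.689, -0.16]
wrist_force: [-1.6, -1.3, 8.4]
opening: 40.0
```

{"op": "arm_command", "data": {
  "targets": [
    {"grip":0.04,"translation":[0,0.001,0],"twist":0},
    {"grip":0.04,"translation":[0,0.002,0],"twist":0},
    {"grip":0.04,"translation":[0,0.0025,0],"twist":0},
    {"grip":0.04,"translation":[0,0.0025,0],"twist":0},
    {"grip":0.04,"translation":[0,0.0025,0],"twist":0}
  ]
}}

```text
clock: 6.3
tool_pos: [543.7, 237.5, 74.2]
ee_rot: [0.16, -0.689, 0.689, -0.16]
wrist_force: [-3.6, -1.2, 9.6]
opening: 39.8
```

About 8.4 mm down at 9.6 N. Next I close gently and watch the lateral force.

{"op": "arm_command", "data": {
  "targets": [
    {"grip":0.034,"translation":[0,0,0],"twist":0},
    {"grip":0.03,"translation":[0,0,0],"twist":0},
    {"grip":0.027,"translation":[0,0,0],"twist":0},
    {"grip":0.025,"translation":[0,0,0],"twist":0},
    {"grip":0.024,"translation":[0,0,0],"twist":0},
    {"grip":0.024,"translation":[0,0,0],"twist":0}
  ],
  "grip_force": 20
}}

```text
clock: 6.8
tool_pos: [544.8, 238.2, 74.8]
ee_rot: [-0.159, 0.689, -0.689, 0.161]
wrist_force: [-2.0, -0.6, 10.6]
opening: 23.9
```

{"op": "arm_command", "data": {
  "targets": [
    {"grip":0.0225,"translation":[0,0,0],"twist":0},
    {"grip":0.021,"translation":[0,0,0],"twist":0},
    {"grip":0.018,"translation":[0,0,0],"twist":0},
    {"grip":0.018,"translation":[0,0,0],"twist":0}
  ],
  "grip_force": 25
}}

```text
clock: 7.13
tool_pos: [544.9, 238.2, 74.9]
ee_rot: [-0.159, 0.689, -0.689, 0.161]
wrist_force: [-1.7, -0.3, 9.6]
opening: 21.4
```

{"op": "arm_command", "data": {
  "targets": [
    {"grip":0.015,"translation":[0,0,0],"twist":0},
    {"grip":0.015,"translation":[0,0,0],"twist":0},
    {"grip":0.015,"translation":[0,-0.001,0],"twist":0},
    {"grip":0.015,"translation":[0,-0.002,0],"twist":0},
    {"grip":0.015,"translation":[0,-0.003,0],"twist":0},
    {"grip":0.015,"translation":[0,-0.004,0],"twist":0}
  ],
  "grip_force": 50
}}

```text
clock: 7.63
tool_pos: [544.9, 238.0, 78.0]
ee_rot: [-0.159, 0.689, -0.689, 0.161]
wrist_force: [2.6, 0.6, 0.7]
opening: 20.5
```

{"op": "arm_command", "data": {
  "targets": [
    {"grip":0.015,"translation":[0,-0.001,0],"twist":0},
    {"grip":0.015,"translation":[0,-0.002,0],"twist":0},
    {"grip":0.015,"translation":[0,-0.003,0],"twist":0},
    {"grip":0.015,"translation":[0,-0.004,0],"twist":0}
  ]
}}

```text
clock: 7.97
tool_pos: [544.5, 237.1, 80.0]
ee_rot: [-0.159, 0.689, -0.689, 0.16]
wrist_force: [6.2, 1.2, -9.7]
opening: 20.6
```

```bash
cat > look.py <<'E'
import sys
from rig import cams
from h import *
n,tag,x0,x1,y0,y1=sys.argv[1],sys.argv[2],*map(int,sys.argv[3:7])
c=cams.read_camera(n); im=cv2.cvtColor(c['pixels'],cv2.COLOR_RGB2BGR)[y0:y1,x0:x1]
f=min(800/im.shape[1],600/im.shape[0]); cv2.imwrite('pics/'+tag+'.png',cv2.resize(im,None,fx=f,fy=f,interpolation=cv2.INTER_CUBIC))
E
python3 look.py scene sc3 330 410 110 215
```

```text
(no output)
```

View pics/sc3.png

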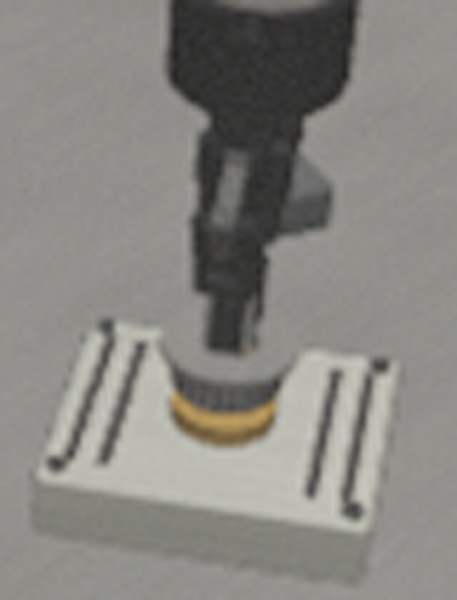

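Unclear whether the nozzle is rising with the fingers, since the pull is about 15 N. I'll measure the head height.

```bash
cat > head.py <<'E'
from rig import cams, monitor
from h import *
import pickle,sys
c=cams.read_camera('wrist'); save(c,sys.argv[1]+'.png')
us,vs=[a.ravel() for a in np.meshgrid(range(240,410),range(120,390))]
P=depth_pts(c,us,vs); s=monitor.read_state()
d=np.hypot(P[:,0]-s['tool_pos'][0],P[:,1]-s['tool_pos'][1])
m=(d<14)&(P[:,2]>s['tool_pos'][2]+15); print('head',m.sum(),np.median(P[m],0),np.percentile(P[m][:,2],[10,90]))
k=(d<33)&(abs(P[:,2]-84)<16)&(np.hypot(P[:,0]-543.5,P[:,1]-236.8)>22)&(P[:,2]<s['tool_pos'][2]+8); print('collar z',k.sum(),np.median(P[k][:,2]))
print(s['tool_pos'],s['wrist_force'],s['opening'],s['clock'])
E
python3 head.py wr3
```

```text
head 8561 [551.48393213 240.80896538 153.76059609] [113.80428685 172.21931349]
collar z 2611 78.31448768884002
[544.54446277 237.19680212  80.20988226] [ 5.83777279  1.34665563 -7.48475642] 20.657717585239023 8.0667
```

View pics/wr3.png

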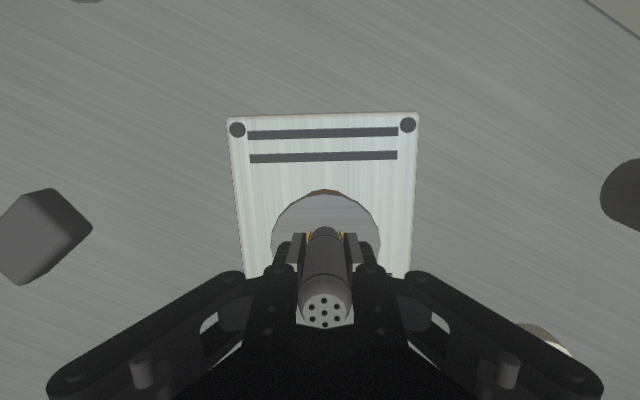

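Wrist view: the head face is at about (325,310), between the pads, and the collar is at about (325,220). I'll read depth over the head face.

```bash
cat > head2.py <<'E'
from rig import cams, monitor
from h import *
import sys
c=cams.read_camera('wrist'); u0,v0=int(sys.argv[1]),int(sys.argv[2])
us,vs=[a.ravel() for a in np.meshgrid(range(u0-10,u0+11),range(v0-8,v0+9))]
P=depth_pts(c,us,vs); print('head',np.median(P,0),np.percentile(P[:,2],[10,90]))
us,vs=[a.ravel() for a in np.meshgrid(range(300,350),range(198,215))]
P=depth_pts(c,us,vs); print('collar',np.median(P,0))
s=monitor.read_state();print(s['tool_pos'],s['wrist_force'],s['opening'],s['clock'])
E
python3 head2.py 325 311
```

```text
head [542.85205041 236.78062494 133.38338075] [132.69314694 134.10618266]
collar [565.12161912 247.85788592  78.41240189]
[544.56532197 237.17033261  80.19947683] [ 5.5703264   1.64815479 -7.08047633] 20.818325903917845 8.1167
```

The head is at 133.4 mm, so it has risen 5.9 mm and the pawls are open. I continue drawing it up slowly.

{"op": "arm_command", "data": {
  "targets": [
    {"grip":0.015,"translation":[0,-0.0015,0],"twist":0},
    {"grip":0.015,"translation":[0,-0.003,0],"twist":0},
    {"grip":0.015,"translation":[0,-0.0045,0],"twist":0},
    {"grip":0.015,"translation":[0,-0.006,0],"twist":0},
    {"grip":0.015,"translation":[0,-0.0075,0],"twist":0},
    {"grip":0.015,"translation":[0,-0.009,0],"twist":0}
  ]
}}

```text
clock: 8.62
tool_pos: [543.8, 237.2, 89.7]
ee_rot: [-0.16, 0.689, -0.689, 0.16]
wrist_force: [4.2, 0.6, -5.3]
opening: 20.5
```

{"op": "arm_command", "data": {
  "targets": [
    {"grip":0.015,"translation":[0,-0.0015,0],"twist":0},
    {"grip":0.015,"translation":[0,-0.003,0],"twist":0},
    {"grip":0.015,"translation":[0,-0.0045,0],"twist":0},
    {"grip":0.015,"translation":[0,-0.006,0],"twist":0},
    {"grip":0.015,"translation":[0,-0.0075,0],"twist":0},
    {"grip":0.015,"translation":[0,-0.009,0],"twist":0},
    {"grip":0.015,"translation":[0,-0.0105,0],"twist":0},
    {"grip":0.015,"translation":[0,-0.012,0],"twist":0},
    {"grip":0.015,"translation":[0,-0.014,0],"twist":0}
  ]
}}

```text
clock: 9.37
tool_pos: [542.9, 237.4, 104.2]
ee_rot: [0.16, -0.689, 0.689, -0.159]
wrist_force: [-0.4, -0.6, -2.4]
opening: 20.5
```

{"op": "arm_command", "data": {
  "targets": [
    {"grip":0.015,"translation":[0,-0.008,0],"twist":0},
    {"grip":0.015,"translation":[0,-0.02,0],"twist":0},
    {"grip":0.015,"translation":[0,-0.035,0],"twist":0},
    {"grip":0.015,"translation":[0,-0.05,0],"twist":0},
    {"grip":0.015,"translation":[0,-0.06,0],"twist":0},
    {"grip":0.015,"translation":[0,-0.065,0],"twist":0},
    {"grip":0.015,"translation":[0,-0.065,0],"twist":0}
  ]
}}

```text
clock: 9.95
tool_pos: [544.3, 237.7, 171.0]
ee_rot: [-0.159, 0.689, -0.689, 0.161]
wrist_force: [0.8, 0.5, -1.7]
opening: 20.6
```

```bash
python3 head2.py 325 311; python3 look.py scene sc4 330 410 90 215; python3 go.py 576.8 -207.5 170;python3 - <<'E'
from rig import cams
from h import *
c=cams.read_camera('scene')
us,vs=[a.ravel() for a in np.meshgrid(range(330,410),range(150,200))]
P=depth_pts(c,us,vs);d=np.hypot(P[:,0]-544,P[:,1]-236)
m=(d<33)&(d>20)&(P[:,2]>70)&(P[:,2]<100); print('collar',m.sum(),np.percentile(P[m][:,2],[50,90]))
E
```

```text
head [542.58890641 237.33833171 224.25192843] [223.55443589 224.92453266]
collar [536.59930632 233.22779271  70.05956473]
[543.80585547 237.4092246  169.91708341] [ 0.48772808 -1.02118002 -1.44779116] 20.596695247350752 10.0
10.05 [543.4 237.1 169.1] F [-0.7 -0.3 -2. ] op 20.7
delta tool mm [165.6  -0.8 414. ]
[[-0.898 -0.     0.44 ]
 [-0.44  -0.    -0.898]
 [ 0.    -1.     0.   ]]
collar 219 [84.05594567 85.4752647 ]
```

View pics/sc4.png

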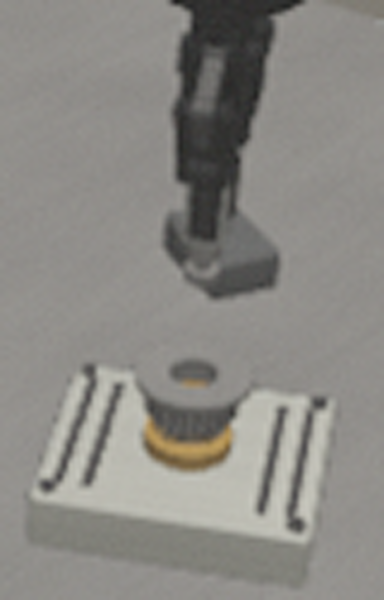

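The sleeve is back up (collar 84 mm) and the nozzle is held upright. Next I carry it to the rack.

{"op": "arm_command", "data": {
  "targets": [
    {"grip":0.015,"translation":[0.006,0,0.015],"twist":0},
    {"grip":0.015,"translation":[0.018,0,0.045],"twist":0},
    {"grip":0.015,"translation":[0.032,0,0.08],"twist":0},
    {"grip":0.015,"translation":[0.046,0,0.115],"twist":0},
    {"grip":0.015,"translation":[0.06,0,0.15],"twist":0},
    {"grip":0.015,"translation":[0.074,0,0.185],"twist":0},
    {"grip":0.015,"translation":[0.088,0,0.22],"twist":0},
    {"grip":0.015,"translation":[0.102,0,0.255],"twist":0},
    {"grip":0.015,"translation":[0.116,0,0.29],"twist":0},
    {"grip":0.015,"translation":[0.13,0,0.325],"twist":0},
    {"grip":0.015,"translation":[0.142,0,0.355],"twist":0},
    {"grip":0.015,"translation":[0.15,0,0.375],"twist":0}
  ]
}}

```text
clock: 11.1
tool_pos: [572.9, -170.0, 168.1]
ee_rot: [0.159, -0.689, 0.689, -0.157]
wrist_force: [-0.2, -0.4, -1.5]
opening: 20.7
```

{"op": "arm_command", "data": {
  "targets": [
    {"grip":0.015,"translation":[0.006,0,0.015],"twist":0},
    {"grip":0.015,"translation":[0.01,0,0.025],"twist":0},
    {"grip":0.015,"translation":[0.01,0,0.025],"twist":0},
    {"grip":0.015,"translation":[0.01,0,0.025],"twist":0},
    {"grip":0.015,"translation":[0.01,0,0.025],"twist":0},
    {"grip":0.015,"translation":[0.01,0,0.025],"twist":0}
  ]
}}

```text
clock: 11.6
tool_pos: [576.1, -190.1, 169.2]
ee_rot: [-0.161, 0.689, -0.688, 0.161]
wrist_force: [1.0, 0.4, -1.6]
opening: 20.8
```

```bash
python3 go.py 576.3 -206 120; python3 - <<'E'
from rig import cams
from h import *
import pickle
c=cams.read_camera('wrist'); save(c,'wr5.png'); pickle.dump(c,open('wr5.pkl','wb'))
us,vs=[a.ravel() for a in np.meshgrid(range(0,640),range(0,400))]
P=depth_pts(c,us,vs)
m=(abs(P[:,2]-45)<3)&(np.hypot(P[:,0]-556,P[:,1]+247)<110); print('rack',m.sum(),np.median(P[m][:,2]),cv2.minAreaRect(P[m][:,:2].astype(np.float32)))
E
```

```text
11.6 [ 576.1 -190.1  169.2] F [ 1.   0.4 -1.6] op 20.8
delta tool mm [ 6.9 49.2 14.4]
[[-0.897 -0.     0.443]
 [-0.443  0.001 -0.897]
 [-0.    -1.    -0.001]]
rack 7571 45.06693370816424 ((553.7987670898438, -246.04754638671875), (170.25750732421875, 80.227294921875), 62.14421081542969)
```

View pics/wr5.png

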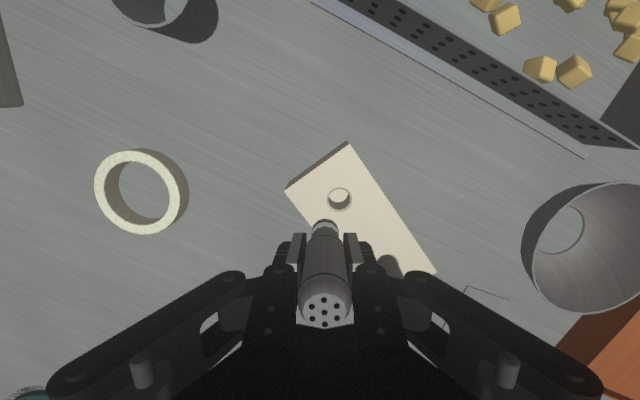

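Wrist view: the empty hole is at about (340,198), just beyond the nozzle tail, and the spare is behind the right finger. I'll locate the hole by ray onto z=45.

```bash
python3 - <<'E'
from h import *
import pickle
c=pickle.load(open('wr5.pkl','rb'))
im=cv2.cvtColor(c['pixels'],cv2.COLOR_RGB2BGR)
cv2.imwrite('pics/wr5c.png',cv2.resize(im[170:260,280:400],None,fx=6,fy=6,interpolation=cv2.INTER_CUBIC))
for p in ((340,198.5),(339.5,200),): print(onz(c,*p,45))
# darker hole rim
g=cv2.cvtColor(im,cv2.COLOR_BGR2GRAY)[180:218,318:362]
m=(g<np.percentile(g,90)*0.85).astype(np.uint8)
n,l,st,ce=cv2.connectedComponentsWithStats(m); print([(s.tolist(),(k+[318,180]).tolist()) for s,k in zip(st,ce)])
E
```

```text
[ 576.19305089 -206.81497037   45.        ]
[ 574.57296051 -207.08080664   45.        ]
[([0, 0, 44, 38, 1390], [339.426618705036, 197.77985611510792]), ([9, 8, 25, 24, 282], [339.86170212765956, 202.0496453900709])]
```

View pics/wr5c.png

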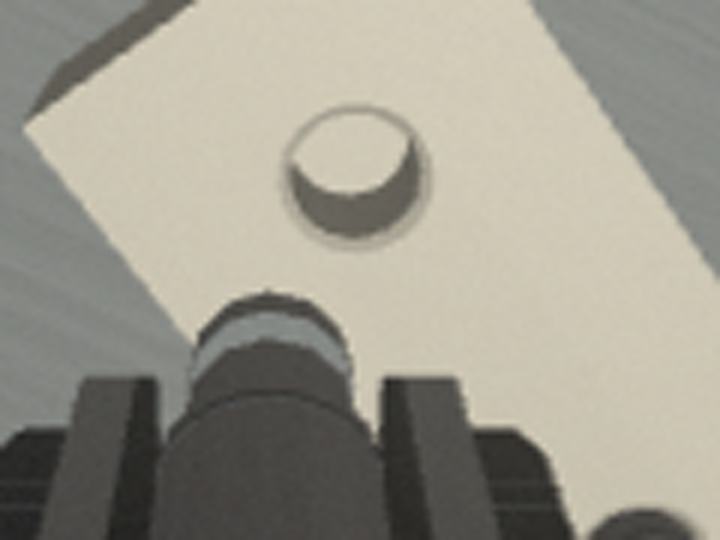

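{"op": "arm_command", "data": {
  "targets": [
    {"grip":0.015,"translation":[0.0035,0,0.007],"twist":0},
    {"grip":0.015,"translation":[0.007,0.01,0.0145],"twist":0},
    {"grip":0.015,"translation":[0.007,0.025,0.0145],"twist":0},
    {"grip":0.015,"translation":[0.007,0.045,0.0145],"twist":0},
    {"grip":0.015,"translation":[0.007,0.065,0.0145],"twist":0},
    {"grip":0.015,"translation":[0.007,0.077,0.0145],"twist":0},
    {"grip":0.015,"translation":[0.007,0.082,0.0145],"twist":0},
    {"grip":0.015,"translation":[0.007,0.082,0.0145],"twist":0},
    {"grip":0.015,"translation":[0.007,0.082,0.0145],"twist":0},
    {"grip":0.015,"translation":[0.007,0.082,0.0145],"twist":0}
  ]
}}

```text
clock: 12.48
tool_pos: [577.0, -208.6, 88.4]
ee_rot: [0.159, -0.688, 0.689, -0.16]
wrist_force: [0.0, -0.1, -0.9]
opening: 20.6
```

```bash
python3 look.py scene sc6 165 285 230 335; python3 look.py wrist wr6 260 400 180 285; python3 go.py 576.1 -206.3 60;python3 go.py 576.1 -206.3 60
```

```text
12.5833 [ 576.8 -208.6   88.5] F [ 0.4 -0.2 -1. ] op 21.0
delta tool mm [-0.3 28.5 -2.4]
[[-0.898  0.002  0.44 ]
 [-0.44  -0.001 -0.898]
 [-0.001 -1.     0.002]]
12.5833 [ 576.8 -208.6   88.5] F [ 0.4 -0.2 -1. ] op 21.0
delta tool mm [-0.3 28.5 -2.4]
[[-0.898  0.002  0.44 ]
 [-0.44  -0.001 -0.898]
 [-0.001 -1.     0.002]]
```

View pics/sc6.png

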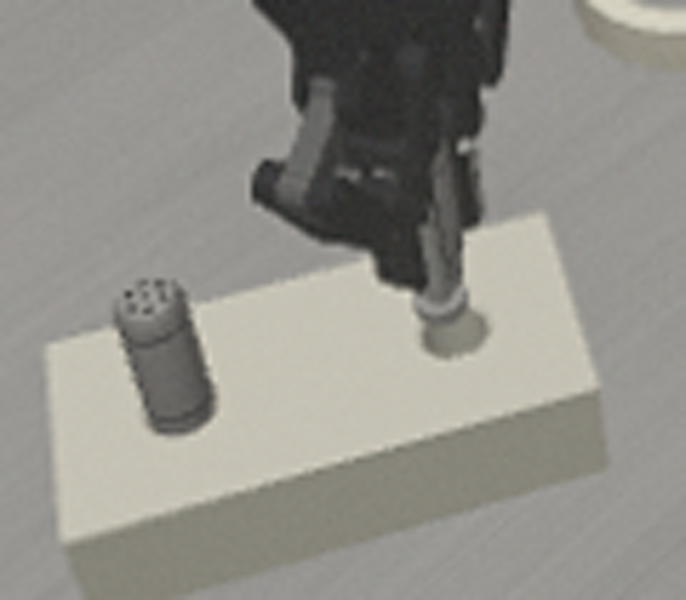

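View pics/wr6.png

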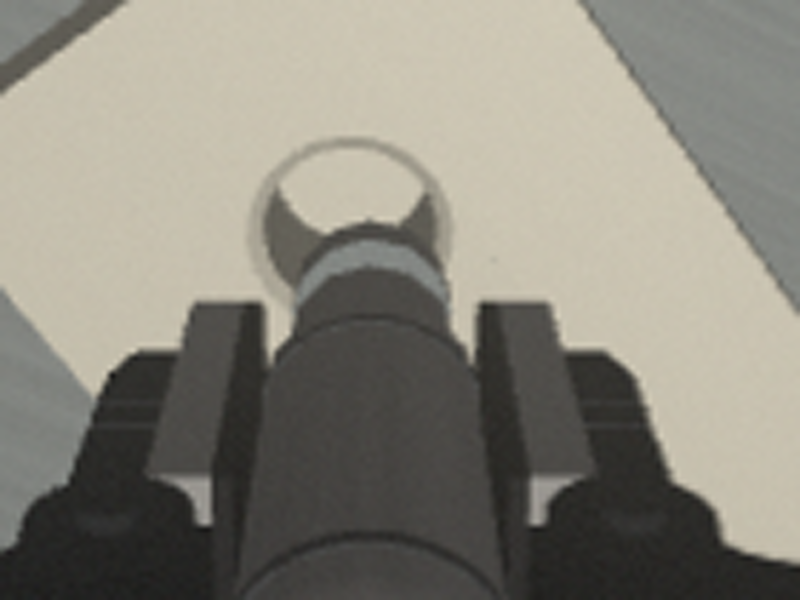

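The tail sits about 2.5 mm right of the hole centre in the wrist view, which matches the measured pose error of 2.4 mm. I correct that and lower.

{"op": "arm_command", "data": {
  "targets": [
    {"grip":0.015,"translation":[0,0,-0.0024],"twist":0},
    {"grip":0.015,"translation":[0,0.002,-0.0024],"twist":0},
    {"grip":0.015,"translation":[0,0.006,-0.0024],"twist":0},
    {"grip":0.015,"translation":[0,0.009,-0.0024],"twist":0},
    {"grip":0.015,"translation":[0,0.011,-0.0024],"twist":0},
    {"grip":0.015,"translation":[0,0.012,-0.0024],"twist":0},
    {"grip":0.015,"translation":[0,0.012,-0.0024],"twist":0}
  ]
}}

```text
clock: 13.17
tool_pos: [574.7, -206.1, 74.8]
ee_rot: [-0.16, 0.689, -0.689, 0.159]
wrist_force: [-0.6, 0.0, -1.5]
opening: 20.2
```

```bash
python3 look.py wrist wr7 260 400 180 285; python3 go.py 576.1 -206.3 60
```

```text
13.2167 [ 574.9 -206.1   75. ] F [ 0.5  0.4 -2.4] op 20.6
delta tool mm [-1.  15.   0.7]
[[-0.898 -0.     0.44 ]
 [-0.44   0.    -0.898]
 [ 0.    -1.    -0.   ]]
```

View pics/wr7.png

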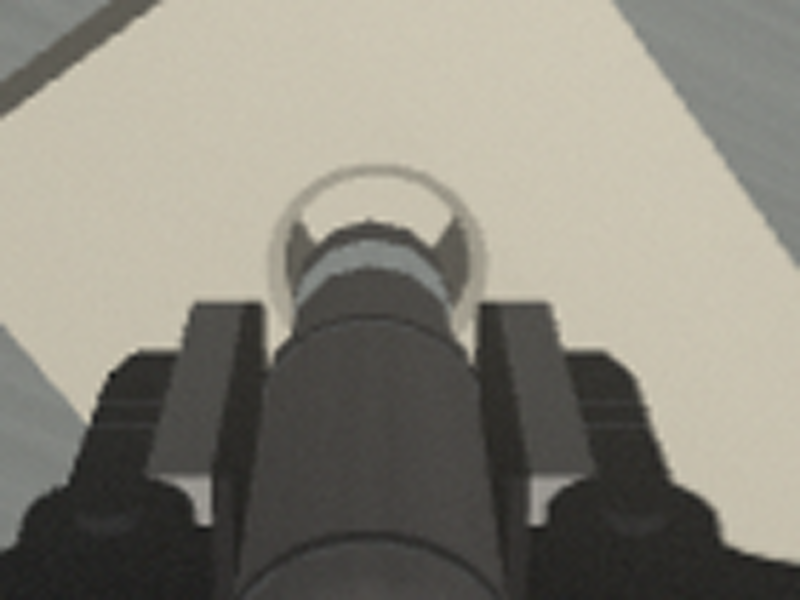

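{"op": "arm_command", "data": {
  "targets": [
    {"grip":0.015,"translation":[-0.0006,0.002,0.0006],"twist":0},
    {"grip":0.015,"translation":[-0.0006,0.004,0.0006],"twist":0},
    {"grip":0.015,"translation":[-0.0006,0.006,0.0006],"twist":0},
    {"grip":0.015,"translation":[-0.0006,0.008,0.0006],"twist":0},
    {"grip":0.015,"translation":[-0.0006,0.009,0.0006],"twist":0},
    {"grip":0.015,"translation":[-0.0006,0.009,0.0006],"twist":0}
  ]
}}

```text
clock: 13.72
tool_pos: [575.5, -206.4, 65.9]
ee_rot: [-0.16, 0.689, -0.689, 0.16]
wrist_force: [0.3, 0.7, -1.6]
opening: 20.4
```

{"op": "arm_command", "data": {
  "targets": [
    {"grip":0.015,"translation":[0,0.0015,0],"twist":0},
    {"grip":0.015,"translation":[0,0.003,0],"twist":0},
    {"grip":0.015,"translation":[0,0.0045,0],"twist":0},
    {"grip":0.015,"translation":[0,0.006,0],"twist":0},
    {"grip":0.015,"translation":[0,0.006,0],"twist":0}
  ]
}}

```text
clock: 14.13
tool_pos: [575.5, -206.4, 59.9]
ee_rot: [-0.16, 0.689, -0.689, 0.16]
wrist_force: [0.2, -0.2, -1.6]
opening: 20.3
```

No contact with the tail about 15 mm into the hole. I continue.

{"op": "arm_command", "data": {
  "targets": [
    {"grip":0.015,"translation":[0,0.0015,0],"twist":0},
    {"grip":0.015,"translation":[0,0.003,0],"twist":0},
    {"grip":0.015,"translation":[0,0.0045,0],"twist":0},
    {"grip":0.015,"translation":[0,0.006,0],"twist":0},
    {"grip":0.015,"translation":[0,0.0075,0],"twist":0},
    {"grip":0.015,"translation":[0,0.009,0],"twist":0},
    {"grip":0.015,"translation":[0,0.01,0],"twist":0},
    {"grip":0.015,"translation":[0,0.01,0],"twist":0}
  ]
}}

```text
clock: 14.8
tool_pos: [575.6, -206.4, 49.9]
ee_rot: [-0.16, 0.689, -0.689, 0.16]
wrist_force: [-0.3, 0.6, -1.5]
opening: 20.5
```

```bash
python3 head2.py 325 311
```

```text
head [ 574.0027613  -206.71411116  103.16036702] [102.49245131 103.8578948 ]
collar [ 595.35052288 -196.00188527   45.10177037]
[ 575.70105347 -206.38813755   50.08963876] [-0.27958424 -0.72912142 -1.53924425] 20.75476493399977 14.85
```

{"op": "arm_command", "data": {
  "targets": [
    {"grip":0.015,"translation":[0,0.001,0],"twist":0},
    {"grip":0.015,"translation":[0,0.0018,0],"twist":0},
    {"grip":0.015,"translation":[0,0.0025,0],"twist":0},
    {"grip":0.015,"translation":[0,0.0025,0],"twist":0},
    {"grip":0.015,"translation":[0,0.0025,0],"twist":0}
  ]
}}

```text
clock: 15.27
tool_pos: [575.8, -206.4, 47.7]
ee_rot: [-0.16, 0.689, -0.689, 0.16]
wrist_force: [1.0, -0.1, -2.3]
opening: 20.8
```

{"op": "arm_command", "data": {
  "targets": [
    {"grip":0.015,"translation":[0,0.0004,0],"twist":0},
    {"grip":0.015,"translation":[0,0.0008,0],"twist":0},
    {"grip":0.015,"translation":[0,0.0008,0],"twist":0}
  ]
}}

```text
clock: 15.52
tool_pos: [575.9, -206.4, 47.0]
ee_rot: [0.16, -0.689, 0.689, -0.16]
wrist_force: [-0.3, 0.4, -1.4]
opening: 20.5
```

About 0.5 mm above the floor. I release gently.

{"op": "arm_command", "data": {
  "targets": [
    {"grip":0.021,"translation":[0,0,0],"twist":0},
    {"grip":0.022,"translation":[0,0,0],"twist":0},
    {"grip":0.023,"translation":[0,0,0],"twist":0},
    {"grip":0.025,"translation":[0,0,0],"twist":0},
    {"grip":0.03,"translation":[0,0,0],"twist":0},
    {"grip":0.038,"translation":[0,0,0],"twist":0},
    {"grip":0.042,"translation":[0,0,0],"twist":0},
    {"grip":0.042,"translation":[0,0,0],"twist":0}
  ],
  "grip_force": 20
}}

```text
clock: 16.18
tool_pos: [575.8, -206.4, 47.0]
ee_rot: [0.16, -0.689, 0.689, -0.16]
wrist_force: [-0.9, -0.2, -0.3]
opening: 41.9
```

```bash
python3 head2.py 325 315; python3 look.py wrist wr8 200 440 150 390
```

```text
head [ 572.56105609 -207.65027816  100.13994101] [ 99.46131933 100.81792519]
collar [ 596.39139059 -195.81048765   45.12526911]
[ 575.82880799 -206.42081901   46.99525524] [-0.0774699   0.20160879  0.11005842] 41.61625992434867 16.2333
```

View pics/wr8.png

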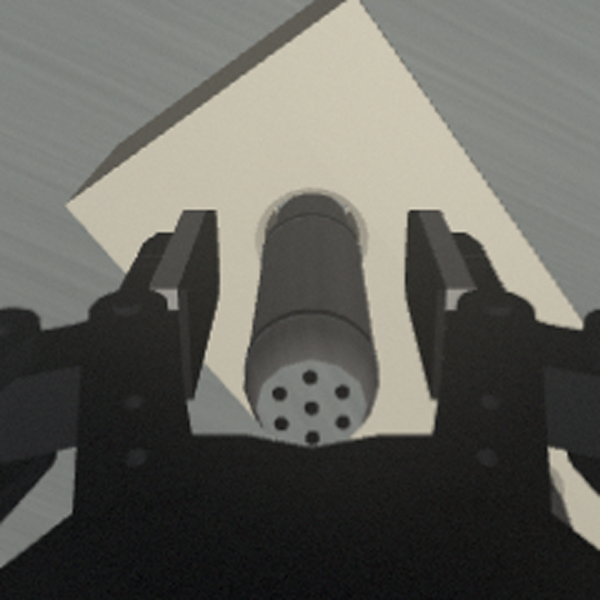

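The nozzle stands free, with its head at 100.1 mm (expected 100). I withdraw straight up.

{"op": "arm_command", "data": {
  "targets": [
    {"grip":0.042,"translation":[0,-0.004,0],"twist":0},
    {"grip":0.042,"translation":[0,-0.012,0],"twist":0},
    {"grip":0.042,"translation":[0,-0.024,0],"twist":0},
    {"grip":0.042,"translation":[0,-0.04,0],"twist":0},
    {"grip":0.042,"translation":[0,-0.06,0],"twist":0},
    {"grip":0.042,"translation":[0,-0.085,0],"twist":0},
    {"grip":0.042,"translation":[0,-0.11,0],"twist":0},
    {"grip":0.042,"translation":[0.03,-0.135,0],"twist":0},
    {"grip":0.042,"translation":[0.06,-0.15,0],"twist":0},
    {"grip":0.042,"translation":[0.085,-0.15,0],"twist":0},
    {"grip":0.042,"translation":[0.09,-0.15,0],"twist":0},
    {"grip":0.042,"translation":[0.09,-0.15,0],"twist":0}
  ]
}}

```text
clock: 17.28
tool_pos: [493.7, -247.6, 198.5]
ee_rot: [0.158, -0.688, 0.69, -0.159]
wrist_force: [0.8, -0.6, -0.7]
opening: 41.8
```

```bash
python3 look.py scene sc9 160 420 120 335; python3 go.py 576 -206 100; python3 - <<'E'
from rig import cams
from h import *
for n,b in (('scene',(165,285,230,335)),('wrist',(0,640,0,400)),('top',(405,530,150,250))):
    c=cams.read_camera(n); save(c,n+'9.png')
    us,vs=[a.ravel() for a in np.meshgrid(range(b[0],b[1]),range(b[2-0],b[3]))]
    P=depth_pts(c,us,vs)
    for nm,xy in (('noz',(576,-206.5)),('spare',(534,-286))):
        d=np.hypot(P[:,0]-xy[0],P[:,1]-xy[1]); m=(d<16)&(P[:,2]>97)&(P[:,2]<103)
        print(n,nm,m.sum(),P[m].mean(0).round(1) if m.any() else '', np.percentile(P[m][:,2],[2,98]) if m.any() else '')
c=cams.read_camera('scene')
us,vs=[a.ravel() for a in np.meshgrid(range(330,410),range(150,200))]
P=depth_pts(c,us,vs);d=np.hypot(P[:,0]-544,P[:,1]-236)
m=(d<33)&(d>20)&(P[:,2]>70)&(P[:,2]<100); print('collar',np.median(P[m][:,2]))
E
```

```text
17.3333 [ 495.  -246.4  198.1] F [-0.1  0.2  0.5] op 41.8
delta tool mm [-90.4  98.2  -0.9]
[[-0.898  0.002  0.439]
 [-0.439 -0.001 -0.898]
 [-0.001 -1.     0.001]]
scene noz 71 [ 576.1 -207.    99.6] [ 97.52143403 101.64882436]
scene spare 82 [ 535.6 -285.1   99.8] [ 97.247833   102.43036674]
wrist noz 452 [ 573.4 -207.    99.7] [ 97.22903104 101.53914258]
wrist spare 362 [ 533.1 -285.    99.8] [ 97.18769826 101.53753619]
top noz 95 [ 574.5 -208.1   99.8] [ 97.21226433 102.37998393]
top spare 91 [ 534.6 -286.1  100. ] [ 97.44476241 102.21591824]
collar 84.06848010943747
```

View pics/sc9.png

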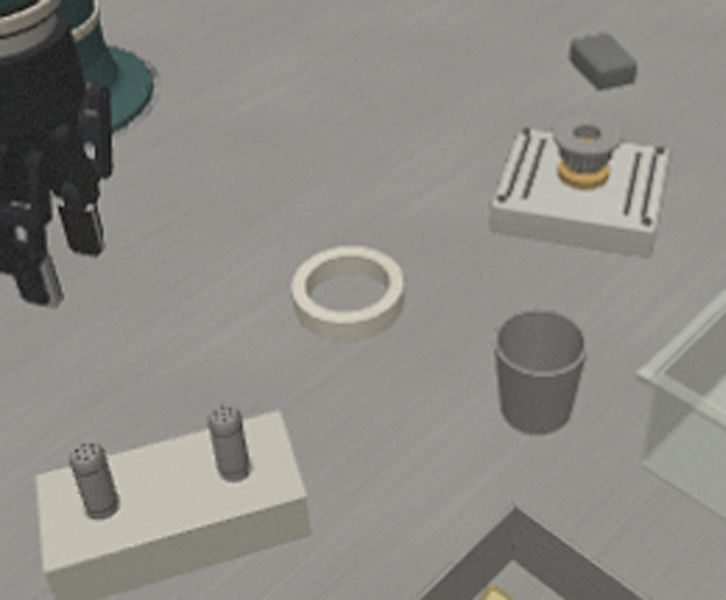

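The crop shows both nozzles standing at the same height in the rack, at about (228,440) and (95,480). The coupling is empty with its collar up, and the gripper is clear.

```bash
python3 -c "
from rig import arm
print(arm.sign_off())"
```

```text
the job is handed in; nothing more can be done
None
```

The nozzle is off the rinser and standing in the rack's empty hole, released. The job was handed in at about 17.5 s of the 53 s allowed.

**What I did:** I felt for the collar (contact at TCP 82.5 mm) and pressed the sleeve about 9 mm, with at most about 10.6 N read. I then gripped the nozzle and drew it out slowly. The pull on it while coupled was about 15 N by my estimate, and the largest sideways force read was about 6 N.

**Last checks:**
- **Nozzle:** its head reads 99.6–99.8 mm in all three cameras, against 100 mm expected when fully seated.
- **Other nozzle:** it stands at about 100 mm, and I never came near it.
- **Sleeve:** the collar is back at 84 mm, the same as before.
- **Gripper:** it is clear of everything, with about zero force on the wrist.

**Errors and disagreements:**
- My first move was given in mm instead of metres. The per-row cap limited it to about 40 mm in free air, and it touched nothing.
- The cameras differed by 2–3 mm in position, so I corrected the centring over the hole from the wrist view.
- The estimated pull of about 15 N was above the drag stated for the coupling, so I stopped and checked. The nozzle head had risen 5.9 mm, so it was not locked.

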